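# Clear the sheeter's outfeed deck and hold its telescopic rest out

## Robot

A 6-joint arm with a two-finger parallel gripper is mounted at the origin on the work surface. World frame = base frame: x ahead of the robot, y to its left, z up, the work surface at z = 0. Lengths are in mm, angles in rad, forces in N, time in s.
With the tool pointing down it reaches from about 350 to 925 mm from the base axis. Payload 6.4 kg.
Tool frame: the origin (TCP) lies at the centre of the arm's flange, where the gripper is bolted on; the fingertips stand 199 mm ahead of it and the grasp point (between the pads) lies 180 mm ahead of it; z points along the fingers, y is the direction in which the jaws open and shut (so a half turn about z gives the same grasp; the last joint's range is limited). The gripper opens to 94 mm and grips with 3 to 60 N. Pads are 16 mm wide; open, the fingers measure 119 mm over their backs; the gripper's body (75 mm by 177 mm) begins 78 mm behind the grasp point.
Start: joints at [1.125, 0.245, 1.558, -0, 1.339, -0.174], TCP at [174.5, 626.151, 404.655] pointing down, gripper open.
Joint ranges: [-3.13, 3.13], [-1.02, 2.26], [0.13, 2.54], [-0.95, 4.09], [0.21, 2.88], [-2.74, 2.74]. Speed limits (rad/s): [2.57, 2.57, 3.14, 3.14, 3.14, 3.14].

## Interface

Orientations are given as a unit quaternion [x, y, z, w].
In Python, from rig import arm, imaging, nets gives the robot as it stands.
- The arm moves only by the tool apply_moves, never from a script. Its argument "deltas" is one flat list of numbers, 7 for each row, row after row: the shift along the tool's x, y, z in cm, then the turn, a rotation vector about the tool's x, y, z in degrees, then the opening in per cent of the stroke, from 0 (shut) to 100 (fully open). A call has exactly 10 rows; each row shifts and turns the commanded pose from where the row before left it, along the tool's axes as they then stand; what a row does not reach is not made up. A row lasts 1/10 s, in which the tool goes at most 50 mm and 8.59 degrees, less where a joint would pass 70% of its speed; a pose out of reach is approached as far as the arm can. A call is refused whole if a number of a shift passes 5 or a number of a turn 8.59, either way. A call with a gripper value outside its range is refused whole. The fingers move at their own pace and stop on an object; "newtons" is the grip in N (left out, the last holds). Time passes only in rows, so rows that do not move let the fingers close, or fill a call up. It gives the time, the measured TCP pose, the force and the opening at its end, in the units of the state.
- arm.get_obs(): the state, without advancing time (a new reading comes with each control period).
- imaging.camera(name): name is "side" or "top"; returns a dict with "color" (480x640x3 uint8, red, green, blue), "z_map" (480x640 float32, mm along the optical axis (not along the pixel's ray), 0 where there is no reading), "fx", "fy", "cx", "cy" (pixels), "rvec" (rotation vector, rad) and "tvec" (3), from world to camera coordinates, as OpenCV has them. Camera axes: x right, y down, z forward; pixel columns grow to the right and rows downward; lengths in mm; the calibration is good to about 2 mm. A picture is of the moment at which its call begins.
- arm.hand_in(): hands the job in, once; it reports no verdict.
Trained networks look in a picture, given as the dict that the camera call returned (one of the last four; its "shot" number tells which), for a name from the list of things; names that differ only in an ending like _2 or _b are one class to them, and where a whole thing is asked for, a point or a joint stands for the part that bears it (a point fixed in the world has none). Each returns a list of dicts, best first, with "conf" (0 to 1); they miss things now and then, are a little off and sometimes report something else, mostly with a low value. They report only what shows in the picture. A call takes as long as a camera call.
- nets.boxes_of(picture, name): "location" ([x, y, z] in mm, in world coordinates, good to about 4 mm: the middle of the surface that is visible of it).
- nets.tip_of(picture, name): "location" ([x, y, z] in mm, in world coordinates, good to about 4 mm: a listed point, or the origin of a listed thing).
The state is a dict: "time_s": time; "qpos": joint angles; "qd": joint speeds; "effort": joint torques, N m; "tool_pos": TCP position; "eef_rot": TCP orientation; "contact_force": force on the tool from outside, world axes, zero at the start; "wrist_torque": the same for the moment, N m; "opening": opening from 0.0 (shut) to 1.0 (fully open).
Only numpy, scipy, OpenCV 4.12 (cv2) and the standard library are available. Lean on these libraries where they do the work, as an engineer would, in place of code of your own. Each camera call takes 0.05 s, during which the arm holds its last target. There are 200 camera calls.

## Task

Take the wooden scraper block and wipe the three dried dough crusts along the steel outfeed deck over its open end into the crumb pan, touching the crusts only with the scraper, then stand the scraper back on the bench top, upright and clear of the outfeed. Then squeeze the release button on the rest's black grip and, keeping it pressed, pull the telescopic rest past its first stop and fully out to its second stop. Finish while still gripping it and holding it fully out (its second stop does not lock: let go, it springs back), and leave the bowl, the steamer and the jar alone.

Things in the scene. Friction and masses are not known exactly. Their poses are not given: they have to be found in the camera images.
- outfeed: Fixed steel outfeed unit of a dough sheeter, 475 mm long. Origin on the bench top (z = 0) below the grip's retracted place; +x: horizontal direction in which the rest is pulled out; z up. Along x: housing block (-210 to -40 mm, 100 mm wide, 105 mm high), deck (-45 to 190 mm), crumb pan (190 to 264 mm). With the rest retracted only the crusts lie beyond x = 16 mm on the deck.
- deck_end (a point): Middle of the flat deck's open +x end edge, on its top surface: (190, 0, 32) mm in the outfeed's frame, same axes. The deck's top is 32 mm above the bench, 110 mm wide between side lips that stand 8 mm above it; no lip at this end.
- pan_center (a point): Centre of the crumb pan's floor, (226, 0, 6) mm in the outfeed's frame. The pan lies right beyond the deck's end, 70 x 112 mm inside, floor 6 mm and rim 26 mm above the bench.
- scraper: Loose wooden scraper block, about 160 g, standing on the bench: foot 92 (its x) x 24 (y) x 30 mm high; above it a grip rib 70 (x) x 18 (y) mm, from 30 to 64 mm height. Origin: centre of its underside, z up. Grip the rib from above across its 18 mm. With its x across the deck the foot fits between the lips with 9 mm to spare each side.
- crust1: Dried hard crust of dough, flat, 24 x 21 x 9 mm, 12 g, loose on the outfeed deck. Origin at the centre of its underside.
- crust2: Dried hard crust of dough, flat, 24 x 21 x 9 mm, 12 g, loose on the outfeed deck. Origin at the centre of its underside.
- crust3: Dried hard crust of dough, flat, 24 x 21 x 9 mm, 12 g, loose on the outfeed deck. Origin at the centre of its underside.
- grip: Black upright grip of the telescopic rest: 32 (x) x 24 (y) mm in plan, from 53 to 109 mm above the bench, on a cross bar (90 mm along y, top at 54 mm). Origin at bench level under its centre; axes as the outfeed's; moves to +x with joint rest. The button is on its +y face. Grasp from above across y, one finger on the -y face, one on the button, fingertips above 56 mm.
- grip_center (a point): Centre of the grip's 24 mm core at the height of the button's centre, 86 mm above the bench. The grip's -y face lies 12 mm to -y of it, the unpressed button's face 19 mm to +y.
- release (a joint): Release button, a flat grey pad 22 mm (x) x 30 mm high that sticks out 7 mm from the grip's +y face, its centre 86 mm above the bench. 0 = out, 0.006 m = fully in (pushed towards -y); spring 3 N at first, 6 N fully in. While in by 4 mm or more the rest can slide; else it locks at its stops.
- rest (a joint): Extension of the telescopic rest along the outfeed's +x: 0 = retracted, locked (the start); 0.080 m = first stop (locks there if the button is out, slides past if it is in); 0.160 m = second stop, a hard end. Spring and friction resist the pull with 2.5 to 5 N; let go beyond the first stop, it springs back to that one and locks there.
- bowl: Steel bowl, 120 mm wide, 55 mm high, a bystander. Origin: centre of its underside.
- steamer: Open bamboo steamer basket, 124 mm wide, 55 mm high, a bystander. Origin: centre of its underside.
- jar: Amber glass jar, 60 mm wide, 85 mm high, a bystander. Origin: centre of its underside.

How it is judged:
By the outcome, as a careful person would: the job done as asked, in the order asked, and still so for the second after the job is handed in, while the arm keeps its last pose, push and grip.
It also fails if it takes over 72 s, if anything falls off the work surface, if the arm or the gripper's body presses on something with over 40 N, if the wrist force passes 120 N, or if a joint passes its speed limit or range.

## Working session

There is one attempt and no reset: what is moved stays moved. The work goes in short steps, Python scripts to look and compute and a tool call to move; the robot and the scene stay as the last step left them, time stands still between calls to the robot, and variables do not carry over. Pictures are saved under pics/ and viewed, about 8 in all and at most 12, crops included, and the job is handed in when it is done.

Besides the shell and the picture viewer there is one more tool, called after "Emit:" as name(argument=value, ...), one argument or row to a line, values as JSON. apply_moves: Moves the arm, as the interface text tells. Its arguments: {"type":"object","properties":{"deltas":{"type":"array"},"newtons":{"type":"number"}},"required":["deltas"]}

```bash
ls; mkdir -p pics; python3 - <<'E'
from rig import arm, imaging, nets
import cv2
print(arm.get_obs())
for c in ("side","top"):
    p=imaging.camera(c); cv2.imwrite(f"pics/{c}0.png",p["color"][:,:,::-1])
    print(c,p["fx"],p["rvec"],p["tvec"])
    for n in ["outfeed","deck_end","pan_center","scraper","crust1","grip","grip_center","release","bowl","steamer","jar"]:
        for f in (nets.tip_of,nets.boxes_of):
            try: print(n,f.__name__,[([round(float(v)) for v in d["location"]],round(d["conf"],2)) for d in f(p,n)][:4])
            except Exception as e: print(n,e)
E
```

```text
pics
{'time_s': 0.0, 'qpos': array([ 1.12492097e+00,  2.45775440e-01,  1.55899213e+00,  7.49362335e-06,
        1.33867853e+00, -1.74135975e-01]), 'qd': array([-1.40797064e-03, -2.13259459e-03, -3.87917351e-05,  3.28434082e-04,
       -9.86471581e-04, -5.09713297e-04]), 'effort': array([ 3.82444059e-04, -4.15834701e+01, -3.14598906e+01,  6.84667658e-02,
        3.33155890e-02, -1.64804519e-04]), 'tool_pos': array([174.38296603, 625.93881166, 403.58148856]), 'eef_rot': array([ 1.35452834e-01,  9.90783362e-01, -8.81434529e-04, -2.86181229e-04]), 'contact_force': array([-0.5082789 ,  0.24751334,  0.42648468]), 'wrist_torque': array([-0.02200033, -0.00939827,  0.0195599 ]), 'opening': 0.998508333543161}
side 481.44461767443033 [ 0.51434978 -2.58652899  1.32114197] [544.14350839 254.78864842 656.64836456]
outfeed call [([494, 168, -1], 0.84)]
outfeed call [([488, 210, 101], 0.94)]
deck_end call [([516, -21, 33], 0.94), ([753, -186, -2], 0.63), ([520, -52, 6], 0.17)]
deck_end call [([486, 213, 103], 0.63), ([494, 176, 90], 0.47)]
pan_center call [([521, -52, 5], 0.72)]
pan_center call []
s
[... 1253 characters left out ...]
[479, 25, 33], 0.67), ([510, 43, 36], 0.54), ([548, 23, 34], 0.5), ([515, -15, 29], 0.4)]
crust1 call [([514, 45, 40], 0.62)]
grip call [([492, 168, 3], 0.59)]
grip call [([494, 166, 79], 0.56)]
grip_center call [([492, 172, 82], 0.72), ([493, 170, 1], 0.44)]
grip_center call [([491, 169, 74], 0.9), ([765, -12, 86], 0.64)]
release it knows: bowl, crust, deck_end, grip, grip_center, jar, outfeed, pan_center, scraper, steamer
release call [([764, -12, 86], 0.49), ([510, 172, 104], 0.39)]
bowl call [([754, -186, 1], 0.89), ([494, 171, 0], 0.4)]
bowl call []
steamer call [([755, 199, 0], 0.82)]
steamer call [([758, 200, 5], 0.74)]
jar call [([772, -8, 0], 0.88)]
jar call [([767, -12, 85], 0.86)]
```

View pics/top0.png

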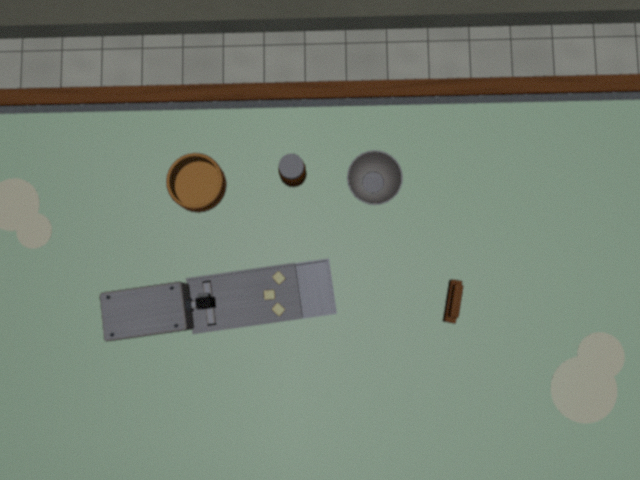

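View pics/side0.png

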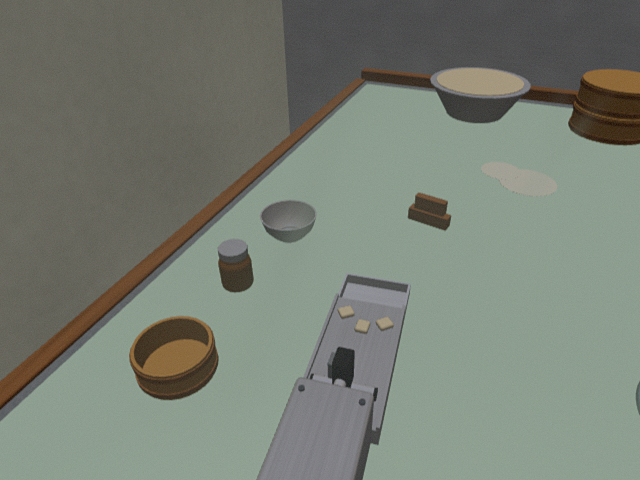

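The top view shows the housing at left (~145,310), the grip (205,302), the crusts (268–280, 277–310), the pan (315,288) and the scraper (453,301) standing slightly rotated. The grey button is on the side facing the jar (side view, ~333,365). Next I'll fit the yaw angles from depth.

```bash
cat > h.py <<'E'
import numpy as np, cv2
from rig import arm, imaging, nets
def cloud(p):
    z=p["z_map"]; v,u=np.nonzero(z>0); d=z[v,u]
    P=np.c_[(u-p["cx"])/p["fx"]*d,(v-p["cy"])/p["fy"]*d,d]
    R=cv2.Rodrigues(np.array(p["rvec"]))[0]
    return (P-np.array(p["tvec"]))@R, p["color"][v,u]
def box(W,x,y,z):
    return W[(W[:,0]>x[0])&(W[:,0]<x[1])&(W[:,1]>y[0])&(W[:,1]<y[1])&(W[:,2]>z[0])&(W[:,2]<z[1])]
def rect(Q): return cv2.minAreaRect(Q[:,:2].astype(np.float32)) if len(Q) > 3 else None
E
python3 - <<'E'
from h import *
p=imaging.camera("top"); W,C=cloud(p)
for n,a in dict(housing=((400,600),(180,420),(95,115)),allout=((400,640),(-120,420),(12,130)),deck=((400,640),(-120,190),(22,50)),gripper=((400,640),(100,230),(90,120)),bar=((400,640),(100,200),(45,62)),rib=((430,560),(-400,-290),(52,75)),scr=((430,560),(-400,-290),(15,75)),foot=((430,560),(-400,-290),(15,42))).items():
    Q=box(W,*a); print(n,len(Q),rect(Q),np.median(Q[:,2]) if len(Q) else 0)
col=C.astype(int); m=(col[:,0]>140)&(col[:,0]-col[:,2]>25)&(W[:,2]>30)&(W[:,2]<55)&(W[:,0]<620)&(W[:,0]>400)&(W[:,1]>-100)&(W[:,1]<140)
Q=W[m]; 
_,l,c=cv2.kmeans(Q[:,:2].astype(np.float32),3,None,(3,50,.1),5,0)
print(len(Q),c,Q[:,2].mean())
E
```

```text
housing 4160 ((480.5277099609375, 277.787353515625), (100.04743194580078, 200.80740356445312), 7.224872589111328) 105.12587729067235
allout 10883 ((498.08892822265625, 142.188232421875), (120.29493713378906, 474.264892578125), 7.274097442626953) 40.52159625985433
deck 5416 ((509.6542663574219, 51.643592834472656), (120.2841796875, 291.697021484375), 7.2683868408203125) 32.98949607941685
gripper 857 ((487.2947082519531, 190.5122528076172), (100.70665740966797, 78.64263916015625), 0.1025509461760521) 105.3097016445494
bar 273 ((496.24530029296875, 148.81134033203125), (124.8639907836914, 87.45266723632812), 1.5275015830993652) 52.438060245603474
rib 326 ((491.8486633300781, -347.3149719238281), (19.663976669311523, 69.9848403930664), 78.00077819824219) 64.01276761718668
scr 603 ((491.823974609375, -346.6076354980469), (24.533863067626953, 91.3628921508789), 79.80337524414062) 58.381352670118495
foot 251 ((491.823974609375, -346.6076354980469), (24.533863067626953, 91.3628921508789), 79.80337524414062) 30.16338722015884
169 [[478.75638   23.798885]
 [545.3819    21.882893]
 [510.1335    41.64386 ]] 41.30063383173786
```

```bash
cat >> h.py <<'E'
from scipy.spatial.transform import Rotation as Ro
O=np.array([494.6,169.3]); A=np.deg2rad(-82.73); X=np.array([np.cos(A),np.sin(A)]); Y=np.array([-X[1],X[0]])
def out(x,y): return O+x*X+y*Y
def inout(p): d=np.array(p)[:2]-O; return d@X,d@Y
def legs(pts,jaw0=None,pos0=None):
    """pts: (x,y,z,jawdeg); per leg: shift in tool axes of the leg's start (cm), then turn about tool z (deg)"""
    o=arm.get_obs(); M=Ro.from_quat(o["eef_rot"]).as_matrix()
    j=np.degrees(np.arctan2(M[1,1],M[0,1])) if jaw0 is None else jaw0
    p=o["tool_pos"] if pos0 is None else np.array(pos0)
    print("t",o["time_s"],"pos",p.round(1),"jaw",round(j,2),"tilt",M[:,2].round(4),"F",o["contact_force"].round(1),"open",round(o["opening"],3),"outfr",np.round(inout(p),1))
    for q in pts:
        y=np.array([np.cos(np.radians(j)),np.sin(np.radians(j)),0]); z=np.array([0,0,-1.]); x=np.cross(y,z)
        d=np.array(q[:3])-p
        print("leg cm",(np.array([d@x,d@y,d@z])/10).round(2),"then turn z",round(-(q[3]-j),2)); p=np.array(q[:3]);j=q[3]
E
python3 -c "
from h import *
legs([(550,150,404,79.3),(491.8,-347,404,79.3),(491.8,-347,232,79.3)])"
```

```text
t 2.25 pos [174.5 626.2 404.7] jaw 74.43 tilt [-0. -0. -1.] F [ 0.8 -0.1  0.1] open 1.003 outfr [-493.7 -259.7]
leg cm [-48.96 -35.79   0.07] then turn z -4.87
leg cm [ -3.51 -49.92   0.  ] then turn z -0.0
leg cm [ 0.   0.  17.2] then turn z -0.0
```

Emit:
apply_moves(
  deltas=[-4,-2.9,0,0,0,0,100,-4,-2.9,0,0,0,0,100,-4,-2.9,0,0,0,0,100,-4,-2.9,0,0,0,0,100,-4,-2.9,0,0,0,0,100,-4,-2.9,0,0,0,0,100,-4,-2.9,0,0,0,0,100,-4,-2.9,0,0,0,0,100,-4,-2.9,0,0,0,0,100,-4,-2.9,0,0,0,0,100],
)

```text
time_s: 3.25
tool_pos: [482.8, 237.6, 405.0]
eef_rot: [0.136, 0.991, 0.0, 0.0]
contact_force: [0.3, 0.8, -0.1]
opening: 0.997
```

Emit:
apply_moves(
  deltas=[-3,-2.3,0,0,0,0,100,-3,-2.3,0,0,0,0,100,-3,-2.2,0,0,0,-4.87,100,-0.3,-4.5,0,0,0,0,100,-0.3,-4.5,0,0,0,0,100,-0.3,-4.5,0,0,0,0,100,-0.3,-4.5,0,0,0,0,100,-0.3,-4.5,0,0,0,0,100,-0.3,-4.5,0,0,0,0,100,-0.3,-4.5,0,0,0,0,100],
)

```text
time_s: 4.25
tool_pos: [512.0, -165.4, 405.0]
eef_rot: [0.093, 0.996, -0.0, 0.0]
contact_force: [0.6, -0.6, -0.3]
opening: 1.002
```

Emit:
apply_moves(
  deltas=[-0.3,-4.5,0,0,0,0,100,-0.3,-4.5,0,0,0,0,100,-0.3,-4.5,0,0,0,0,100,-0.3,-4.5,0,0,0,0,100,0,0,2,0,0,0,100,0,0,2,0,0,0,100,0,0,2,0,0,0,100,0,0,1.5,0,0,0,100,0,0,0,0,0,0,100,0,0,0,0,0,0,100],
)

```text
time_s: 5.25
tool_pos: [491.1, -342.8, 330.0]
eef_rot: [0.093, 0.996, -0.0, 0.0]
contact_force: [-0.9, -0.4, 0.6]
opening: 0.998
```

```bash
python3 - <<'E'
from h import *
legs([(491.8,-347,232,79.3)])
p=imaging.camera("side"); W,C=cloud(p)
for z in ((52,75),(15,75)):
    Q=box(W,(430,560),(-400,-290),z); print(len(Q),rect(Q))
p=imaging.camera("side"); cv2.imwrite("pics/s1.png",cv2.resize(p["color"][130:280,350:550,::-1],None,fx=3,fy=3))
E
```

```text
t 5.25 pos [ 491.1 -342.8  330. ] jaw 79.31 tilt [ 2.e-04 -2.e-04 -1.e+00] F [-0.9 -0.4  0.6] open 0.998 outfr [507.5 -68.3]
leg cm [-0.15 -0.4   9.8 ] then turn z 0.01
284 ((491.8924560546875, -345.4267272949219), (23.253271102905273, 70.75450897216797), 77.59750366210938)
885 ((492.0675048828125, -345.7819519042969), (27.677227020263672, 92.56332397460938), 79.68305969238281)
```

View pics/s1.png

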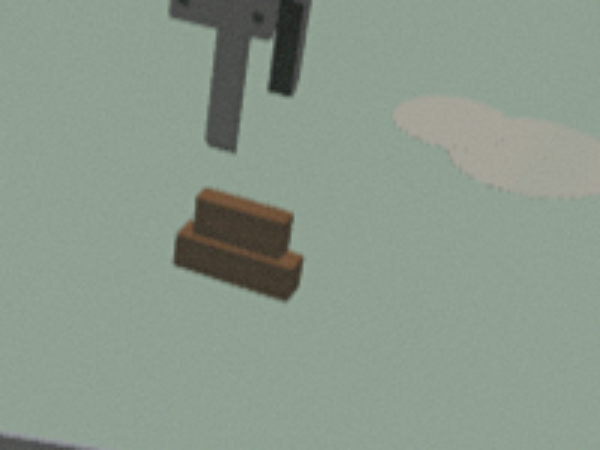

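The side picture shows the open fingers straddling the rib (crop ~245,215) and lined up with it. I'll go down and grip.

Emit:
apply_moves(
  deltas=[-0.1,-0.35,2,0,0,0,100,0,0,2,0,0,0,100,0,0,2,0,0,0,100,0,0,2,0,0,0,60,0,0,1.2,0,0,0,40,0,0,0.6,0,0,0,30,0,0,0,0,0,0,20,0,0,0,0,0,0,10,0,0,0,0,0,0,5,0,0,0,0,0,0,5],
  newtons=30,
)

```text
time_s: 6.35
tool_pos: [491.5, -346.6, 232.6]
eef_rot: [0.093, 0.996, -0.001, 0.001]
contact_force: [-0.3, 0.9, 0.1]
opening: 0.442
```

Emit:
apply_moves(
  deltas=[0,0,0,0,0,0,5,0,0,0,0,0,0,5,0,0,0,0,0,0,5,0,0,-0.5,0,0,0,5,0,0,-1.5,0,0,0,5,0,0,-2,0,0,0,5,0,0,-2,0,0,0,5,0,0,-2,0,0,0,5,0,0,0,0,0,0,5,0,0,0,0,0,0,5],
)

```text
time_s: 7.35
tool_pos: [491.2, -346.3, 312.2]
eef_rot: [0.093, 0.996, -0.0, 0.0]
contact_force: [1.1, -0.5, -2.7]
opening: 0.193
```

```bash
python3 - <<'E'
from h import *
a=out(68,0)
legs([(*a,312,97.27),(*a,265,97.27)])
p=imaging.camera("side"); W,C=cloud(p)
cv2.imwrite("pics/s2.png",cv2.resize(p["color"][100:280,350:550,::-1],None,fx=3,fy=3))
E
```

```text
t 7.35 pos [ 491.2 -346.3  312.2] jaw 79.3 tilt [ 6.e-04 -6.e-04 -1.e+00] F [ 1.1 -0.5 -2.7] open 0.193 outfr [511.1 -68.6]
leg cm [7.140e+00 4.426e+01 2.000e-02] then turn z -17.97
leg cm [0.  0.  4.7] then turn z -0.0
```

View pics/s2.png

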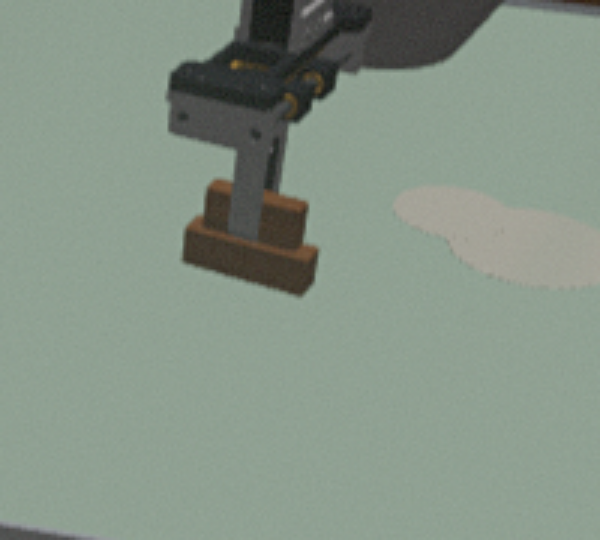

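Scraper is held level (crop ~245,240). Moving it over the deck behind the crusts.

Emit:
apply_moves(
  deltas=[0.71,4.43,0,0,0,0,5,0.71,4.43,0,0,0,0,5,0.71,4.43,0,0,0,0,5,0.71,4.43,0,0,0,0,5,0.71,4.43,0,0,0,0,5,0.71,4.43,0,0,0,0,5,0.71,4.43,0,0,0,0,5,0.71,4.43,0,0,0,0,5,0.71,4.43,0,0,0,0,5,0.71,4.43,0,0,0,0,5],
)

```text
time_s: 8.4
tool_pos: [502.9, 103.9, 310.3]
eef_rot: [0.093, 0.996, -0.0, -0.001]
contact_force: [0.9, 0.4, -2.7]
opening: 0.19
```

Emit:
apply_moves(
  deltas=[0,0,0,0,0,-6,5,0,0,0,0,0,-6,5,0,0,0,0,0,-6,5,0,0,1,0,0,0,5,0,0,1,0,0,0,5,0,0,0.5,0,0,0,5,0,0,0,0,0,0,5,0,0,0,0,0,0,5,0,0,0,0,0,0,5,0,0,0,0,0,0,5],
)

```text
time_s: 9.4
tool_pos: [503.9, 102.1, 287.1]
eef_rot: [-0.064, 0.998, -0.0, 0.0]
contact_force: [-0.8, -0.9, -2.0]
opening: 0.19
```

```bash
python3 - <<'E'
from h import *
a=out(68,0); legs([(*a,265,97.27)])
p=imaging.camera("side"); W,C=cloud(p)
m=(C[:,0].astype(int)-C[:,2]>40)&(C[:,0]<150)
Q=box(W[m],(420,600),(50,160),(52,130)); r=rect(Q); print(len(Q),r,Q.min(0),Q.max(0),inout(r[0]))
cv2.imwrite("pics/s3.png",cv2.resize(p["color"][220:460,240:460,::-1],None,fx=2.4,fy=2.4))
E
```

```text
t 9.4 pos [503.9 102.1 287.1] jaw 97.28 tilt [ 8.e-04 -0.e+00 -1.e+00] F [-0.8 -0.9 -2. ] open 0.19 outfr [67.9  0.7]
leg cm [ 0.07 -0.01  2.21] then turn z 0.01
397 ((504.076904296875, 103.30418395996094), (90.42733001708984, 23.599843978881836), 7.033725261688232) [458.42031746  86.38632548  81.28608277] [549.49441459 119.49991748 121.05755525] (np.float64(66.66452204561645), np.float64(1.0492617749281161))
```

View pics/s3.png

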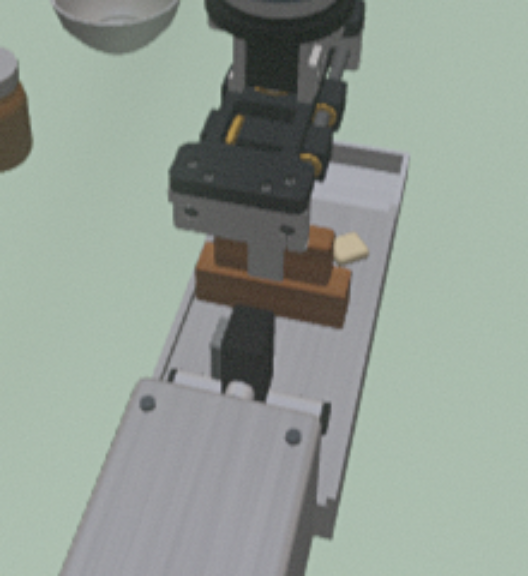

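The scraper is centred between the lips and square to the deck, with the crusts beyond it. Lowering it.

Emit:
apply_moves(
  deltas=[0.07,0,0.7,0,0,0,5,0,0,0.6,0,0,0,5,0,0,0.4,0,0,0,5,0,0,0.3,0,0,0,5,0,0,0.2,0,0,0,5,0,0,0,0,0,0,5,0,0,0,0,0,0,5,0,-0.5,0,0,0,0,5,0,-0.5,0,0,0,0,5,0,0,0,0,0,0,5],
)

```text
time_s: 10.45
tool_pos: [504.5, 91.4, 264.9]
eef_rot: [-0.063, 0.998, -0.0, 0.0]
contact_force: [0.0, 0.4, -1.1]
opening: 0.19
```

```bash
python3 -c "
from h import *
legs([(*out(204,0),265,97.27)])"
```

```text
t 10.45 pos [504.5  91.4 264.9] jaw 97.25 tilt [ 4.e-04 -2.e-04 -1.e+00] F [ 0.   0.4 -1.1] open 0.19 outfr [78.5 -0. ]
leg cm [-1.000e-02 -1.255e+01 -1.000e-02] then turn z -0.02
```

Emit:
apply_moves(
  deltas=[0,-0.6,0,0,0,0,5,0,-0.6,0,0,0,0,5,0,-0.6,0,0,0,0,5,0,-0.6,0,0,0,0,5,0,-0.6,0,0,0,0,5,0,-0.6,0,0,0,0,5,0,-0.6,0,0,0,0,5,0,-0.6,0,0,0,0,5,0,-0.6,0,0,0,0,5,0,-0.6,0,0,0,0,5],
)

```text
time_s: 11.45
tool_pos: [512.0, 32.1, 264.7]
eef_rot: [-0.064, 0.998, 0.0, 0.0]
contact_force: [0.2, 0.5, -2.4]
opening: 0.193
```

Emit:
apply_moves(
  deltas=[0,-0.6,0,0,0,0,5,0,-0.6,0,0,0,0,5,0,-0.6,0,0,0,0,5,0,-0.6,0,0,0,0,5,0,-0.6,0,0,0,0,5,0,-0.6,0,0,0,0,5,0,-0.6,0,0,0,0,5,0,-0.6,0,0,0,0,5,0,-0.6,0,0,0,0,5,0,-0.6,0,0,0,0,5],
)

```text
time_s: 12.45
tool_pos: [519.6, -27.5, 264.6]
eef_rot: [-0.064, 0.998, -0.0, 0.0]
contact_force: [0.0, -1.2, -2.3]
opening: 0.191
```

```bash
python3 - <<'E'
from h import *
legs([(*out(204,0),265,97.27)])
for c in ("side",):
    p=imaging.camera(c)
    for d in nets.tip_of(p,"crust1"): print(c,d["conf"],np.round(d["location"]),np.round(inout(d["location"])))
cv2.imwrite("pics/s4.png",cv2.resize(p["color"][200:440,240:460,::-1],None,fx=2.4,fy=2.4))
E
```

```text
t 12.45 pos [519.6 -27.5 264.6] jaw 97.29 tilt [ 0. -0. -1.] F [ 0.  -1.2 -2.3] open 0.191 outfr [ 1.984e+02 -1.000e-01]
leg cm [-0.01 -0.56 -0.04] then turn z 0.02
side 0.42 [479. -54.  14.] [219. -43.]
```

View pics/s4.png

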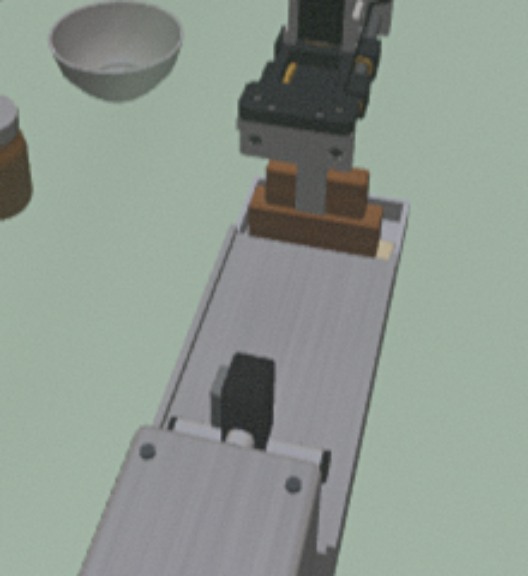

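Deck is clear up to the edge. One crust shows beside the foot (385,250), apparently already over the end. I'll push a bit further, then lift and look.

Emit:
apply_moves(
  deltas=[0,-0.4,0,0,0,0,5,0,-0.4,0,0,0,0,5,0,0,0,0,0,0,5,0,0,-1,0,0,0,5,0,0,-2,0,0,0,5,0,0,-3,0,0,0,5,0,-3,-2,0,0,0,5,0,-4.5,0,0,0,0,5,0,-4.5,0,0,0,0,5,0,-4.5,0,0,0,0,5],
)

```text
time_s: 13.55
tool_pos: [541.6, -199.9, 345.9]
eef_rot: [-0.064, 0.998, -0.0, 0.001]
contact_force: [-0.0, 0.3, -1.9]
opening: 0.186
```

```bash
python3 - <<'E'
from h import *
legs([(500,-347,345,97.27)])
for c in ("side","top"):
    p=imaging.camera(c); W,C=cloud(p); col=C.astype(int)
    m=(col[:,0]>110)&(col[:,0]-col[:,2]>25)&(W[:,2]>3)&(W[:,2]<55)
    Q=W[m]; q=np.array([inout(w) for w in Q]); k=(q[:,0]>60)&(q[:,0]<270)&(abs(q[:,1])<62); q=q[k];Q=Q[k]
    print(c,len(q), q.min(0),q.max(0),Q[:,2].min(),Q[:,2].max())
    for d in nets.tip_of(p,"crust1"): print(c,round(d["conf"],2),np.round(d["location"]),np.round(inout(d["location"])))
    if c=="side": cv2.imwrite("pics/s5.png",cv2.resize(p["color"][200:440,240:460,::-1],None,fx=2.4,fy=2.4))
E
```

```text
t 13.55 pos [ 541.6 -199.9  345.9] jaw 97.34 tilt [ 1.4e-03 -6.0e-04 -1.0e+00] F [-0.   0.3 -1.9] open 0.186 outfr [ 3.722e+02 -1.000e-01]
leg cm [  6.01 -14.06   0.09] then turn z 0.07
side 247 [191.84603838 -53.77340994] [231.66424068  35.82595579] 11.189471570320855 31.154226850362516
side 0.55 [479. -53.  16.] [219. -44.]
side 0.51 [542. -45.  12.] [218.  20.]
side 0.4 [522. -50.  15.] [221.  -1.]
top 217 [210.72863813 -53.54397255] [232.5297428   33.53540513] 9.104747525858194 23.79026299420933
top 0.58 [480. -54.  18.] [219. -43.]
top 0.54 [521. -50.  18.] [221.  -2.]
top 0.53 [545. -45.  18.] [219.  23.]
```

View pics/s5.png

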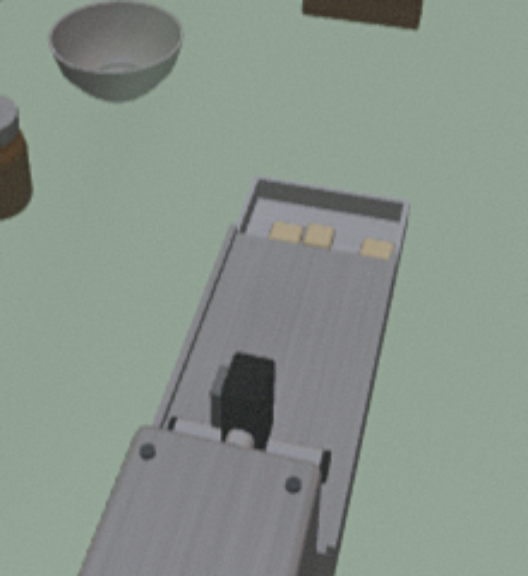

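All three crusts lie in the pan: (287,232), (319,235) and (377,248) in the crop, with x 210–232 in the outfeed's frame. Next, stand the scraper back on the bench.

Emit:
apply_moves(
  deltas=[1.5,-3.5,0,0,0,0,5,1.5,-3.5,0,0,0,0,5,1.5,-3.5,0,0,0,0,5,1.5,-3.5,0,0,0,0,5,0,0,2.5,0,0,0,5,0,0,2.5,0,0,0,5,0,0,2.5,0,0,0,5,0,0,2.5,0,0,0,5,0,0,0.5,0,0,0,5,0,0,0,0,0,0,5],
)

```text
time_s: 14.75
tool_pos: [500.0, -343.7, 239.2]
eef_rot: [-0.064, 0.998, 0.001, -0.001]
contact_force: [-0.1, 0.8, -2.2]
opening: 0.19
```

Emit:
apply_moves(
  deltas=[0,0,0.4,0,0,0,5,0,0,0.25,0,0,0,5,0,0,0.15,0,0,0,5,0,0,0,0,0,0,5,0,0,0,0,0,0,5,0,0,0,0,0,0,5,0,0,0,0,0,0,5,0,0,0,0,0,0,5,0,0,0,0,0,0,5,0,0,0,0,0,0,5],
)

```text
time_s: 15.75
tool_pos: [499.8, -345.1, 231.8]
eef_rot: [-0.064, 0.998, -0.0, 0.0]
contact_force: [-0.6, -0.1, -1.3]
opening: 0.191
```

Emit:
apply_moves(
  deltas=[0,0,0,0,0,0,22,0,0,0,0,0,0,30,0,0,0,0,0,0,45,0,0,0,0,0,0,60,0,0,0,0,0,0,60,0,0,0,0,0,0,60,0,0,-1,0,0,0,60,0,0,-3,0,0,0,60,0,0,-4,0,0,0,60,0,0,-4,0,0,0,60],
)

```text
time_s: 16.75
tool_pos: [499.6, -344.8, 353.4]
eef_rot: [-0.064, 0.998, 0.0, -0.0]
contact_force: [0.8, -0.1, 0.9]
opening: 0.596
```

```bash
python3 - <<'E'
from h import *
for c in ("side","top"):
    p=imaging.camera(c); W,C=cloud(p)
    for z in ((52,75),(15,75)):
        Q=box(W,(430,570),(-400,-290),z); print(c,len(Q),rect(Q),Q[:,2].max() if len(Q) else 0)
    # refine grip position: dark pixels near the grip
    m=(C.max(1)<60); Q=box(W[m],(460,530),(140,200),(60,112)); r=rect(Q)
    q=np.array([inout(w) for w in Q]); print("grip",len(Q),np.percentile(q,[2,98],axis=0).round(1),Q[:,2].max())
    Q=box(W,(460,530),(140,200),(104,112)); q=np.array([inout(w) for w in Q]); print("griptop",np.percentile(q[abs(q[:,0])<18],[2,98],axis=0).round(1),Q[:,2].max())
    Q=box(W,(400,640),(-120,420),(12,130)); print(c,rect(Q))
    for n in ("grip_center",): print(n,[(round(d["conf"],2),np.round(d["location"]),np.round(inout(d["location"]),1)) for d in nets.tip_of(p,n)])
a=out(0,3); legs([(*out(150,3),345,97.27),(*a,345,7.27),(*a,264,7.27)])
E
```

```text
side 280 ((500.53265380859375, -343.6328125), (69.56468200683594, 21.76750373840332), 5.890339374542236) 66.31672025303246
side 887 ((500.3559875488281, -343.06500244140625), (91.01513671875, 28.173866271972656), 8.172134399414062) 66.31672025303246
grip 689 [[-16.2 -12. ]
 [ 12.   14.9]] 110.58678330131943
griptop [[-15.6 -11.7]
 [ 15.   11. ]] 111.07693733714103
side ((500.0332946777344, 126.39820861816406), (120.49378204345703, 445.1429748535156), 7.386866092681885)
grip_center [(0.64, array([496., 168.,  82.]), array([1.1, 1. ]))]
top 0 None 0
top 15 ((542.777099609375, -338.0333557128906), (5.897525310516357, 17.821256637573242), 10.399810791015625) 34.64861360991799
grip 210 [[-30.1 -12.3]
 [ 17.   10.1]] 111.9534813328551
griptop [[-14.2 -11.9]
 [ 16.2  13. ]] 111.9534813328551
top ((498.0906677246094, 142.1605987548828), (120.29291534423828, 474.1650085449219), 7.274155139923096)
grip_center [(0.71, array([492., 168.,  82.]), array([ 1., -3.]))]
t 16.95 pos [ 500.  -345.1  353.4] jaw 97.3 tilt [ 0.0021 -0.0022 -1.    ] F [ 0.  -0.4  0.1] open 0.599 outfr [511.  -59.8]
leg cm [-6.3  36.09  0.84] then turn z 0.03
leg cm [ 0. 15.  0.] then turn z 90.0
leg cm [0.  0.  8.1] then turn z -0.0
```

The scraper stands upright at (500, −343), rib top ~64 mm, and my grip pose estimate holds to under 1 mm. Going to the grip.

Emit:
apply_moves(
  deltas=[-0.55,4.64,0,0,0,0,100,-0.55,4.64,0,0,0,0,100,-0.55,4.64,0,0,0,0,100,-0.55,4.64,0,0,0,0,100,-0.55,4.64,0,0,0,0,100,-0.55,4.64,0,0,0,0,100,-0.55,4.64,0,0,0,0,100,-0.55,4.64,0,0,0,0,100,-0.55,4.64,0,0,0,0,100,-0.55,4.64,0,0,0,0,100],
)

```text
time_s: 17.95
tool_pos: [494.4, 124.1, 350.0]
eef_rot: [-0.064, 0.998, 0.0, -0.002]
contact_force: [0.2, 0.6, 0.3]
opening: 1.001
```

Emit:
apply_moves(
  deltas=[-0.55,4.69,0,0,0,8.5,100,0,0,0,0,0,8.5,100,0,0,0,0,0,8.5,100,0,0,0,0,0,8.5,100,0,0,0,0,0,8.5,100,0,0,0,0,0,8.5,100,0,0,0,0,0,8.5,100,0,0,0,0,0,8.5,100,0,0,0,0,0,8.5,100,0,0,0,0,0,8.5,100],
)

```text
time_s: 18.95
tool_pos: [494.5, 165.0, 349.7]
eef_rot: [0.624, 0.781, -0.001, -0.001]
contact_force: [0.7, -0.2, 0.0]
opening: 0.998
```

Emit:
apply_moves(
  deltas=[0,0,0,0,0,5,100,0,0,1,0,0,0,100,0,0,1,0,0,0,100,0,0,1,0,0,0,100,0,0,0,0,0,0,100,0,0,0,0,0,0,100,0,0,0,0,0,0,100,0,0,0,0,0,0,100,0,0,0,0,0,0,100,0,0,0,0,0,0,100],
)

```text
time_s: 19.95
tool_pos: [495.2, 165.1, 322.0]
eef_rot: [0.656, 0.755, 0.0, 0.0]
contact_force: [0.0, 0.5, -0.9]
opening: 1.002
```

```bash
python3 -c "
from h import *
legs([(*out(0,0.5),264,7.27)])"
```

```text
t 19.95 pos [495.2 165.1 322. ] jaw 8.07 tilt [ 6.e-04  1.e-04 -1.e+00] F [ 0.   0.5 -0.9] open 1.002 outfr [4.3 0.1]
leg cm [0.43 0.05 5.8 ] then turn z 0.8
```

Emit:
apply_moves(
  deltas=[0.43,0.05,0.5,0,0,0.8,100,0,0,1.2,0,0,0,100,0,0,1.2,0,0,0,100,0,0,1.2,0,0,0,100,0,0,1.2,0,0,0,100,0,0,0.5,0,0,0,100,0,0,0,0,0,0,100,0,0,0,0,0,0,100,0,0,0,0,0,0,80,0,0,0,0,0,0,60],
  newtons=25,
)

```text
time_s: 20.95
tool_pos: [495.3, 169.4, 264.3]
eef_rot: [0.661, 0.751, 0.0, 0.0]
contact_force: [-0.3, 0.4, -0.1]
opening: 0.862
```

```bash
python3 - <<'E'
from h import *
legs([(*out(0,0.5),264,7.27)])
p=imaging.camera("side")
cv2.imwrite("pics/s6.png",cv2.resize(p["color"][220:460,240:460,::-1],None,fx=2.4,fy=2.4))
E
```

```text
t 20.95 pos [495.3 169.4 264.3] jaw 7.27 tilt [ 1.3e-03  2.0e-04 -1.0e+00] F [-0.3  0.4 -0.1] open 0.862 outfr [-0.   0.7]
leg cm [-0.   -0.02  0.03] then turn z -0.0
```

View pics/s6.png

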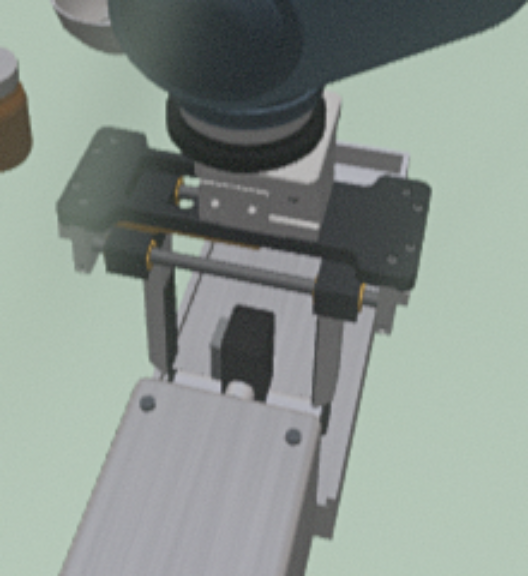

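The fingers straddle the grip (crop ~245,350), one on the button side. Closing.

Emit:
apply_moves(
  deltas=[0,0,0,0,0,0,45,0,0,0,0,0,0,38,0,0,0,0,0,0,30,0,0,0,0,0,0,20,0,0,0,0,0,0,10,0,0,0,0,0,0,10,0,0,0,0,0,0,10,0,0,0,0,0,0,10,0,0,0,0,0,0,10,0,0,0,0,0,0,10],
  newtons=25,
)

```text
time_s: 22.0
tool_pos: [494.1, 169.4, 263.7]
eef_rot: [0.661, 0.751, -0.002, -0.001]
contact_force: [-9.0, -1.5, 7.8]
opening: 0.26
```

```bash
python3 -c "
from h import *
legs([(*out(160,0.5),264,7.27)])"
```

```text
t 22.0 pos [494.1 169.4 263.7] jaw 7.3 tilt [-0.0048 -0.001  -1.    ] F [-9.  -1.5  7.8] open 0.26 outfr [-0.1 -0.5]
leg cm [-16.01   0.09  -0.03] then turn z 0.03
```

Opening 24.4 mm means the button is fully in. I'll ease the 9 N side load by 1 mm and pull.

Emit:
apply_moves(
  deltas=[0,-0.1,0,0,0,0,10,-0.2,0,0,0,0,0,10,-0.4,0,0,0,0,0,10,-0.6,0,0,0,0,0,10,-0.8,0,0,0,0,0,10,-0.8,0,0,0,0,0,10,-0.8,0,0,0,0,0,10,-0.8,0,0,0,0,0,10,-0.8,0,0,0,0,0,10,-0.8,0,0,0,0,0,10],
  newtons=25,
)

```text
time_s: 23.0
tool_pos: [501.1, 110.0, 263.7]
eef_rot: [0.661, 0.75, -0.0, -0.001]
contact_force: [-6.6, 3.9, 4.5]
opening: 0.256
```

```bash
python3 -c "
from h import *
legs([(*out(160,0),264,7.27)])"
```

```text
t 23.0 pos [501.1 110.  263.7] jaw 7.26 tilt [-0.0025  0.0015 -1.    ] F [-6.6  3.9  4.5] open 0.256 outfr [59.7 -1.1]
leg cm [-10.03   0.11  -0.03] then turn z -0.01
```

Emit:
apply_moves(
  deltas=[-0.8,-0.05,0,0,0,0,10,-1,0,0,0,0,0,10,-1,0,0,0,0,0,10,-1,0,0,0,0,0,10,-1,0,0,0,0,0,10,-1,0,0,0,0,0,10,-1,0,0,0,0,0,10,-1,0,0,0,0,0,10,-1,0,0,0,0,0,10,-0.6,0,0,0,0,0,10],
  newtons=25,
)

```text
time_s: 24.0
tool_pos: [512.7, 16.5, 263.7]
eef_rot: [0.661, 0.75, 0.0, -0.001]
contact_force: [-4.3, 4.9, 4.0]
opening: 0.258
```

Emit:
apply_moves(
  deltas=[-0.2,0,0,0,0,0,10,-0.2,0,0,0,0,0,10,-0.2,0,0,0,0,0,10,-0.1,0,0,0,0,0,10,-0.1,0,0,0,0,0,10,0,0,0,0,0,0,10,0,0,0,0,0,0,10,0,0,0,0,0,0,10,0,0,0,0,0,0,10,0,0,0,0,0,0,10],
  newtons=25,
)

```text
time_s: 25.0
tool_pos: [513.6, 9.5, 263.7]
eef_rot: [0.661, 0.75, 0.001, -0.002]
contact_force: [-4.2, 7.5, 5.0]
opening: 0.253
```

```bash
python3 -c "
from h import *
legs([(*out(160,0),264,7.27)])"
```

```text
t 25.0 pos [513.6   9.5 263.7] jaw 7.24 tilt [-0.0019  0.0035 -1.    ] F [-4.2  7.5  5. ] open 0.253 outfr [160.9  -1.3]
leg cm [ 0.09  0.13 -0.03] then turn z -0.03
```

Emit:
apply_moves(
  deltas=[-0.1,0,0,0,0,0,10,-0.1,0,0,0,0,0,10,0,0,0,0,0,0,10,0,0,0,0,0,0,10,0,0,0,0,0,0,10,0,0,0,0,0,0,10,0,0,0,0,0,0,10,0,0,0,0,0,0,10,0,0,0,0,0,0,10,0,0,0,0,0,0,10],
  newtons=25,
)

```text
time_s: 26.0
tool_pos: [513.7, 8.6, 263.7]
eef_rot: [0.661, 0.75, 0.002, -0.003]
contact_force: [-4.5, 13.1, 6.2]
opening: 0.259
```

```bash
python3 - <<'E'
from h import *
legs([(*out(160,0),264,7.27)])
p=imaging.camera("side"); W,C=cloud(p)
m=(C.max(1)<60); Q=W[m]; q=np.array([inout(w) for w in Q]); k=(abs(q[:,1])<11)&(q[:,0]>100)&(q[:,0]<220)&(Q[:,2]>60)&(Q[:,2]<108)
print("grip",k.sum(),np.percentile(q[k],[2,98],axis=0).round(1) if k.any() else 0)
print([(round(d["conf"],2),np.round(d["location"]),np.round(inout(d["location"]),1)) for d in nets.tip_of(p,"grip_center")])
Q=box(W,(430,570),(-400,-290),(15,75)); print("scraper",rect(Q),Q[:,2].max())
t=imaging.camera("top")
for n in ("crust1","bowl","steamer","jar"): print(n,[(round(d["conf"],2),np.round(d["location"]),np.round(inout(d["location"]))) for d in nets.tip_of(t,n) if d["conf"]>.45])
cv2.imwrite("pics/s7.png",cv2.resize(p["color"][140:460,180:480,::-1],None,fx=1.8,fy=1.8))
E
```

```text
t 26.0 pos [513.7   8.6 263.7] jaw 7.22 tilt [-0.0023  0.0069 -1.    ] F [-4.5 13.1  6.2] open 0.259 outfr [161.8  -1.3]
leg cm [ 0.18  0.13 -0.03] then turn z -0.05
grip 237 [[143.3 -10.5]
 [160.1  10.4]]
[(0.68, array([516.,   8.,  82.]), array([162.2,   0.6]))]
scraper ((500.241943359375, -341.793212890625), (90.80271911621094, 28.730255126953125), 8.971484184265137) 67.61715447245066
crust1 [(0.51, array([478., -53.,  16.]), array([218., -45.])), (0.48, array([545., -44.,  15.]), array([218.,  23.])), (0.47, array([522., -52.,  18.]), array([223.,  -1.]))]
bowl [(0.68, array([ 756., -186.,    2.]), array([386., 214.]))]
steamer [(0.85, array([754., 198.,  -1.]), array([  4., 261.]))]
jar [(0.89, array([774., -12.,  -1.]), array([216., 255.]))]
```

View pics/s7.png

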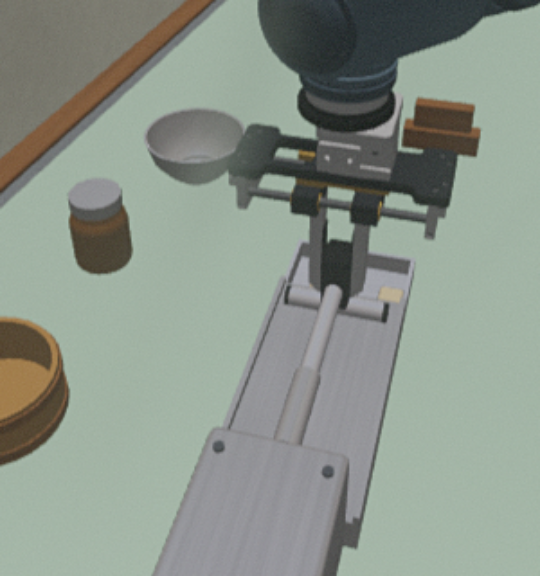

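The rest is fully out: the tube is extended and the grip (338,265) is at x ≈ 160 mm. The force rose from 5 to 13 N over the last few millimetres, as a hard stop would give. The button is still in, the crusts are in the pan, the scraper is upright, and the bystanders haven't moved. Handing in.

```bash
python3 -c "
from h import *
print(arm.hand_in()); legs([])"
```

```text
the job is handed in; nothing more can be done
None
the job is handed in; nothing more can be done
```

I handed the job in with every step done in the order asked, at about 26 s of the 72 s allowed.

- **Crusts:** I wiped all three off the deck with the scraper. They lie in the crumb pan, 218–223 mm along the outfeed in my last check.
- **Scraper:** It stands upright on the bench at about (500, −342) mm, clear of the outfeed.
- **Rest:** I pressed the button fully in (jaws at about 24.4 mm) and pulled the rest past its first stop without letting go. It is held against the second stop: the tool moved about 162 mm, and the pull rose from about 5 to 13 N over the last few millimetres. The grip network gave 162 mm, a little past the 160 mm stop but within its error.
- **Bowl, steamer and jar:** They are where they were at the start, within measuring error.

**Side load:** The grip was about 1 mm off centre. That left a 9 N sideways load when the jaws closed. I eased it, and about 4 N remained at the end.

No check failed. I saw no slip in the last reading, but could not take one after handing in.

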